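# Warm the tea bread in the air fryer

## Robot

A 6-joint arm with a two-finger parallel gripper is mounted at the origin on the work surface. World frame = base frame: x ahead of the robot, y to its left, z up, the work surface at z = 0. Lengths are in mm, angles in rad, forces in N, time in s.
With the tool pointing down it reaches from about 350 to 775 mm from the base axis. Payload 7.3 kg.
Tool frame: the origin (TCP) lies at the very end of the fingers, on their centre line; the grasp point (between the pads) lies 19 mm behind it; z points along the fingers, y is the line along which they close (so a half turn about z gives the same grasp; the last joint's range is limited). The gripper opens to 92 mm and grips with 3 to 60 N. Pads are 19 mm wide; open, the fingers measure 130 mm over their backs; the gripper's body (75 mm by 190 mm) begins 47 mm behind the grasp point.
Start: joints at [1.102, 0.342, 1.524, -0, 1.275, -0.146], TCP at [166.528, 497.909, 226.741] pointing down, gripper open.
Joint ranges: [-2.53, 2.53], [-0.77, 2.02], [0.04, 2.7], [-1, 4.14], [0.28, 2.66], [-3.11, 3.11]. Speed limits (rad/s): [2.57, 2.57, 3.14, 3.14, 3.14, 3.14].

## Interface

Orientations are given as [roll, pitch, yaw] about the fixed x, y, z axes, in that order (R = Rz(yaw) Ry(pitch) Rx(roll)).
In Python, from plant import get_obs, optics, ticket, finder gives the robot as it stands.
- The arm moves only by the tool send_rows, never from a script. Its arguments are lists of equal length, an entry for each row: "offset": the shift along the tool's x, y, z scaled (see below), a list of three; "delta_rot": the turn, a rotation vector about the tool's x, y, z scaled (see below), a list of three. In form: {"offset": [[dx, dy, dz], ...], "delta_rot": [[rx, ry, rz], ...]}. A call has 1 to 8 rows; each row is the pose to reach, as a shift and turn from the pose commanded when the call began, along the tool's axes at that moment, turning the shorter way round; what a row does not reach only later rows make up. The controller multiplies each number of a shift by 120 mm and each number of a turn by 360 degrees. A row lasts 1/8 s, in which the tool goes at most 62.5 mm and 10.7 degrees, less where a joint would pass 70% of its speed; a pose out of reach is approached as far as the arm can. A call with a number of a shift or a turn outside -1 to 1 is refused whole. A call with a gripper value outside its range is refused whole. "grip" is the opening, from 0 (shut) to 1 (fully open), set as the call begins (left out, the last holds). The fingers move at their own pace and stop on an object; the grip force is fixed at half the most. Time passes only in rows, so rows that repeat a pose let the fingers close. It gives the time, the measured TCP pose, the force, the opening and the grip force at its end, in the units of the state.
- get_obs(): the state, without advancing time (a new reading comes with each control period).
- optics.capture(name): name is "side" or "top"; returns the picture (400x640x3 uint8, red, green, blue); there is no depth.
- optics.get_calibration(name): a dict with "fx", "fy", "cx", "cy" (pixels), "k1" (the pictures are not rectified: a ray, as slopes to the right and down, at radius r is drawn at 1 + k1 r^2 times it, then the intrinsics apply), "world_from_camera" (4x4, takes a point from camera to world coordinates). Camera axes: x right, y down, z forward; pixel columns grow to the right and rows downward; lengths in mm; the calibration is good to about 2 mm. A picture is of the moment at which its call begins. get_calibration takes no time and is no camera call.
- ticket.close_job(): hands the job in; it is judged then, once.
Trained networks look in the newest picture that a camera, given by its name, has taken for a name from the list of things; names that differ only in an ending like _2 or _b are one class to them, and where a whole thing is asked for, a point or a joint stands for the part that bears it (a point fixed in the world has none). Each returns a list of dicts, best first, with "confidence" (0 to 1); they miss things now and then, are a little off and sometimes report something else, mostly with a low value. They report only what shows in the picture. A call takes as long as a camera call. They do not tell look-alikes from the thing itself.
- finder.boxes_of(target, camera): "box" ([left, top, right, bottom] in pixels, round what is visible of it).
- finder.silhouettes(target, camera): "region" (400x640 bool, what is visible of it) and "box" ([left, top, right, bottom] in pixels, round what is visible of it).
- finder.pinpoint(target, camera): "uv" ([column, row] in pixels: a listed point, or the origin of a listed thing).
The state is a dict: "time": time; "joint_positions": joint angles; "dq": joint speeds; "tau": joint torques, N m; "tool_pos": TCP position; "tcp_rot": TCP orientation; "contact_force": force on the tool from outside, world axes, zero at the start; "moment": the same for the moment, N m; "grip_width": finger opening in mm; "finger_force": force on a finger pad.
Only numpy, scipy, OpenCV 4.12 (cv2) and the standard library are available. Lean on these libraries where they do the work, as an engineer would, in place of code of your own. Each camera call takes 0.05 s, during which the arm holds its last target. There are 200 camera calls.

## Task

Warm up all the slices of tea bread from the bread board in the air fryer: pull its drawer out, lay the oblong slices flat on the floor of the basket, none on top of another, then push the drawer home until its catch snaps in, and only then turn the dial on top clockwise from off to on. Use the slices only: the round cookie on the board is not to be picked up, and the mug and the jar are neither knocked over nor shoved about.

Things in the scene. Friction and masses are not known exactly. Their poses are not given: they have to be found in the camera images.
- fryer: the black drawer air fryer, fixed on the table, 330 mm wide (y), 360 mm deep (x), 270 mm high; origin at the centre of its underside; its front (drawer side) faces its own -x. The front face is at x = -0.18; above 160 mm height the front slopes back to the top, which begins 80 mm behind the front face
- drawer (a joint): how far the drawer is out, in m: 0 fully home, 0.225 at its outer stop; it slides along the fryer's x axis (out is -x). About 2 N of friction; in the last 15 mm a sprung catch resists with 10 to 12 N, and past 6 mm it snaps over and holds the drawer at 0; about the same pull frees it. Starts ajar, outside the catch
- basket_in (a point): centre of the inner floor of the drawer's basket, 38 mm above the table; moves with the drawer, axes parallel to the fryer's. Inner floor 222 mm (x) by 260 mm (y); walls 44 mm high; at its -x end the drawer's front panel, 18 mm thick, reaches 142 mm above the table. With the drawer fully out the whole basket is clear of the fryer's front
- drawer_handle (a point): centre of the drawer's handle, a grey horizontal bar standing out 85 mm along the fryer's -x from the middle of the drawer's front panel, 28 mm wide (y) and 26 mm high, its centre 105 mm above the table, free all round; can be pinched across its width from above
- dial (a joint): angle of the dial in rad: 0 is off, 1.2 is on (both end stops); it grows as the dial is turned clockwise seen from above. A sprung detent of up to 0.14 N m pushes it to the nearer end, away from the middle (0.6)
- dial_grip (a point): on the dial's vertical axis, 304 mm above the table, in the middle of its grip bar: 52 mm long (its x axis, along the fryer's x when off), 15 mm wide (y), from 280 to 312 mm above the table, on a disc of 27 mm radius whose top is at 280 mm. A white line marks its pointing end (to the fryer's front when off)
- board: the pale marble bread board, fixed, 360 mm (x) by 250 mm (y), 12 mm thick; origin at the centre of its underside
- slice1: a dark brown slice of tea bread, a flat block with rounded edges 75 mm long (its y axis), 45 mm wide (x) and 22 mm thick (z); origin at its centre; 70 g; lies flat on the bread board at the start; None if this slice is absent. Like every slice it may be told from the cookie by its oblong shape
- slice2: a dark brown slice of tea bread, a flat block with rounded edges 75 mm long (its y axis), 45 mm wide (x) and 22 mm thick (z); origin at its centre; 70 g; lies flat on the bread board at the start; None if this slice is absent. Like every slice it may be told from the cookie by its oblong shape
- slice3: a dark brown slice of tea bread, a flat block with rounded edges 75 mm long (its y axis), 45 mm wide (x) and 22 mm thick (z); origin at its centre; 70 g; lies flat on the bread board at the start; None if this slice is absent. Like every slice it may be told from the cookie by its oblong shape
- slice4: a dark brown slice of tea bread, a flat block with rounded edges 75 mm long (its y axis), 45 mm wide (x) and 22 mm thick (z); origin at its centre; 70 g; lies flat on the bread board at the start; None if this slice is absent. Like every slice it may be told from the cookie by its oblong shape
- slice5: a dark brown slice of tea bread, a flat block with rounded edges 75 mm long (its y axis), 45 mm wide (x) and 22 mm thick (z); origin at its centre; 70 g; lies flat on the bread board at the start; None if this slice is absent. Like every slice it may be told from the cookie by its oblong shape
- cookie1: a round cookie, 62 mm across and 16 mm high, on the bread board among the slices; origin at the centre of its underside. To be left; it must not be lifted
- mug: the tall stoneware mug, 98 mm across and 140 mm high; origin at the centre of its underside; to be left
- jar: a closed jar, 68 mm across and 100 mm high; origin at the centre of its underside; to be left
- knife: a table knife that lies across the board's +x end, 190 mm long and 20 mm wide; origin near its middle; in nobody's way, may be left
There are look-alikes about, which are no part of the job. What is shaped like the slice3 but red or white is not meant.

How it is judged (in metres and radians):
On the way, in this order (a step that is already met when the one before it is completed fails the run):
1. every slice lies flat on the basket's floor and the drawer is home, held by its catch (x of slice1 in the frame of basket_in between -0.105 and 0.105 m and y of slice1 in the frame of basket_in between -0.125 and 0.125 m and z of slice1 in the frame of basket_in between 0 and 0.018 m and angle between the z axis of each of slice1, slice2, slice3, slice4, slice5 and the z axis of basket_in, either way round below 0.3 rad and x of slice2 in the frame of basket_in between -0.105 and 0.105 m and y of slice2 in the frame of basket_in between -0.125 and 0.125 m and z of slice2 in the frame of basket_in between 0 and 0.018 m and x of slice3 in the frame of basket_in between -0.105 and 0.105 m and y of slice3 in the frame of basket_in between -0.125 and 0.125 m and z of slice3 in the frame of basket_in between 0 and 0.018 m and x of slice4 in the frame of basket_in between -0.105 and 0.105 m and y of slice4 in the frame of basket_in between -0.125 and 0.125 m and z of slice4 in the frame of basket_in between 0 and 0.018 m and x of slice5 in the frame of basket_in between -0.105 and 0.105 m and y of slice5 in the frame of basket_in between -0.125 and 0.125 m and z of slice5 in the frame of basket_in between 0 and 0.018 m and value of joint drawer below 0.004 m), for 0.3 s.
2. the dial is turned to on (value of joint dial above 1.05 rad and value of joint drawer below 0.004 m), for 0.2 s.
At the end, for the whole second after the job is handed in: Every slice present lies flat (within 17 degrees) on the floor of the basket, the drawer is home in its catch (within 4 mm), the dial stands at on (beyond 1.05 rad), and everything is at rest (all of step 2 and x of slice1 in the frame of basket_in between -0.105 and 0.105 m and y of slice1 in the frame of basket_in between -0.125 and 0.125 m and z of slice1 in the frame of basket_in between 0 and 0.018 m and angle between the z axis of each of slice1, slice2, slice3, slice4, slice5 and the z axis of basket_in, either way round below 0.3 rad and x of slice2 in the frame of basket_in between -0.105 and 0.105 m and y of slice2 in the frame of basket_in between -0.125 and 0.125 m and z of slice2 in the frame of basket_in between 0 and 0.018 m and x of slice3 in the frame of basket_in between -0.105 and 0.105 m and y of slice3 in the frame of basket_in between -0.125 and 0.125 m and z of slice3 in the frame of basket_in between 0 and 0.018 m and x of slice4 in the frame of basket_in between -0.105 and 0.105 m and y of slice4 in the frame of basket_in between -0.125 and 0.125 m and z of slice4 in the frame of basket_in between 0 and 0.018 m and x of slice5 in the frame of basket_in between -0.105 and 0.105 m and y of slice5 in the frame of basket_in between -0.125 and 0.125 m and z of slice5 in the frame of basket_in between 0 and 0.018 m and velocity of joint drawer below 0.01 m/s and linear speed of each of slice1, slice2, slice3, slice4, slice5 below 0.03 m/s); the robot touches nothing.
It fails at once if the cookie on the board is lifted (height (world z) of cookie1 above 0.06 m).
It fails at once if the mug or the jar is knocked over or shoved more than 6 cm (angle between any of mug, jar's own z axis and vertical above 0.6 rad or distance of any of mug, jar from where it was at the start of the episode above 0.06 m).
Of slice1, slice2, slice3, slice4, slice5 only 3 to 5 are there at a start; the rules pass over those that are not, and their reading is None.
At some moment in a run one of slice1, slice2, slice3, slice4, slice5 may be knocked a few centimetres aside while the robot is not near it.
Once in a run the grip may slacken for a moment while it holds something.
It also fails if it takes over 210 s, if anything falls off the work surface, if the arm or the gripper's body presses on something with over 40 N, if the wrist force passes 120 N, or if a joint passes its speed limit or range.

## Working session

There is one attempt and no reset: what is moved stays moved. The work goes in short steps, Python scripts to look and compute and a tool call to move; the robot and the scene stay as the last step left them, time stands still between calls to the robot, and variables do not carry over. Pictures are saved under pics/ and viewed, at most 14 in all, crops included, and the job is handed in when it is done.

Besides the shell and the picture viewer there is one more tool, called as name(argument=value, ...) on one line, values as JSON. send_rows: Moves the arm, as the interface text tells. Its arguments: {"type":"object","properties":{"offset":{"type":"array"},"delta_rot":{"type":"array"},"grip":{"type":"number"}},"required":["offset","delta_rot"]}

```bash
mkdir -p pics
cat > h.py <<'E'
import numpy as np, cv2
from scipy.spatial.transform import Rotation as R
from plant import get_obs, optics, ticket, finder
def ray(cam,uv):
    c=optics.get_calibration(cam); T=np.array(c["world_from_camera"])
    K=np.array([[c["fx"],0,c["cx"]],[0,c["fy"],c["cy"]],[0,0,1.]])
    p=cv2.undistortPoints(np.array([[uv]],float),K,np.array([c["k1"],0,0,0.]))[0,0]
    return T[:3,3],T[:3,:3]@np.array([p[0],p[1],1])
def at_z(cam,uv,z):
    o,d=ray(cam,uv); return o+d*(z-o[2])/d[2]
def proj(cam,P):
    c=optics.get_calibration(cam); T=np.linalg.inv(np.array(c["world_from_camera"]))
    K=np.array([[c["fx"],0,c["cx"]],[0,c["fy"],c["cy"]],[0,0,1.]])
    rv,_=cv2.Rodrigues(T[:3,:3])
    return cv2.projectPoints(np.array(P,float).reshape(-1,1,3),rv,T[:3,3],K,np.array([c["k1"],0,0,0.]))[0][:,0]
def snap(cam,name):
    im=optics.capture(cam); cv2.imwrite(f"pics/{name}.png",im[:,:,::-1]); return im
E
python3 - <<'E'
from h import *
o=get_obs(); print(o)
a=snap("side","s0");b=snap("top","t0")
for c in("side","top"):
    k=optics.get_calibration(c);print(c,k["fx"],k["k1"],np.round(k["world_from_camera"],3).tolist())
    for t in("slice1","cookie1","mug","jar","fryer","board","drawer_handle","dial_grip","basket_in"):
        print(c,t,[(np.round(d["uv"]).tolist(),round(d["confidence"],2)) for d in finder.pinpoint(t,c)])
E
```

```text
{'time': 0.0, 'joint_positions': array([ 1.10201471e+00,  3.42727282e-01,  1.52502473e+00,  3.97387002e-07,
        1.27538508e+00, -1.45993706e-01]), 'dq': array([-0.00076109, -0.00116677, -0.00037158,  0.00063308,  0.00271613,
        0.00136022]), 'tau': array([ 3.38709706e-04, -4.31247282e+01, -2.44213307e+01,  7.18036084e-02,
        5.60969696e-02, -1.34590896e-04]), 'tool_pos': array([166.32599156, 497.52750262, 226.03990253]), 'tcp_rot': array([-3.14006470e+00, -2.25053447e-04,  2.81880445e+00]), 'contact_force': array([ 0.46529414, -0.0484573 ,  0.07503158]), 'moment': array([-0.02385469,  0.00877999, -0.07445681]), 'finger_force': 0.0, 'grip_width': 92.0622302958262}
side 383.2730219209549 -0.04290505052278706 [[0.683, -0.519, 0.514, -71.788], [-0.73, -0.493, 0.473, -457.959], [0.009, -0.698, -0.716, 1028.771], [0.0, 0.0, 0.0, 1.0]]
side slice1 [([283.0, 224.0], 0.67), ([281.0, 193.0], 0.64), ([265.0, 242.0], 0.63), ([197.0, 202.0], 0.63), ([241.0, 220.0], 0.61), ([184.0, 179.0], 0.58), ([205.0, 246.0], 0.5)]
side cookie1 [([265.0, 205.0], 0.73)]
side mug []
side jar [([224
[... 205 characters left out ...]
asket_in [([402.0, 298.0], 0.79)]
top 414.94730492653656 0.01768778186450021 [[0.021, -0.998, 0.065, 442.147], [-1.0, -0.022, -0.018, 114.466], [0.019, -0.064, -0.998, 1455.298], [0.0, 0.0, 0.0, 1.0]]
top slice1 [([286.0, 213.0], 0.85), ([259.0, 189.0], 0.79), ([258.0, 281.0], 0.73), ([204.0, 256.0], 0.72), ([293.0, 241.0], 0.62), ([259.0, 242.0], 0.57)]
top cookie1 [([258.0, 212.0], 0.79), ([263.0, 242.0], 0.44)]
top mug [([351.0, 136.0], 0.62)]
top jar [([193.0, 212.0], 0.94), ([281.0, 165.0], 0.21)]
top fryer []
top board [([279.0, 208.0], 0.81)]
top drawer_handle [([387.0, 222.0], 0.78)]
top dial_grip [([491.0, 186.0], 0.64)]
top basket_in [([275.0, 206.0], 0.71), ([430.0, 202.0], 0.68)]
```

View pics/t0.png

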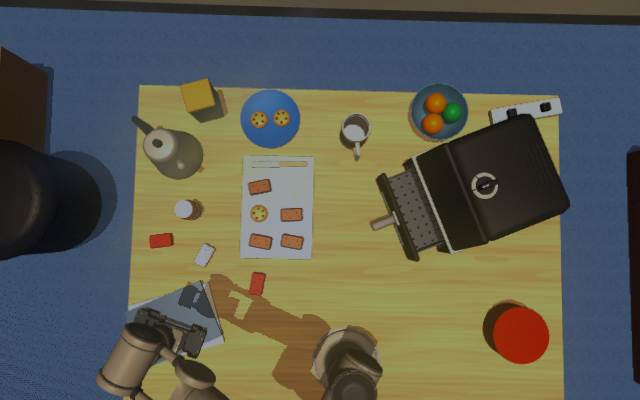

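View pics/s0.png

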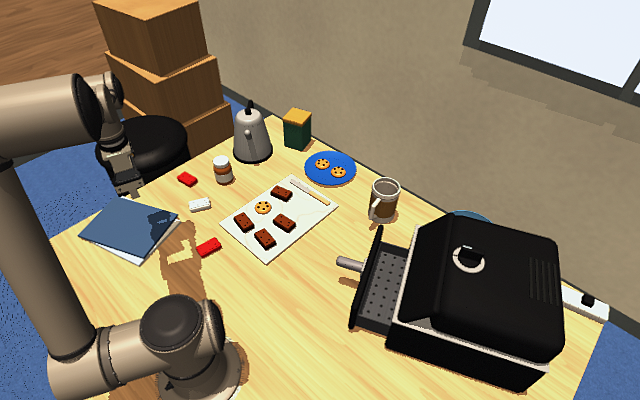

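Top view: four brown oblong slices lie on the board at (260,187), (291,214), (260,241) and (292,241). The cookie is round at (258,213). The red and white look-alikes are off the board at (258,283), (161,240) and (204,255). The handle is at (385,222), the dial at (485,186) and the mug at (355,130). I'll confirm with a crop while measuring poses.

Run:
```python
from h import *
im=cv2.imread("pics/t0.png")
cv2.imwrite("pics/t0c.png",cv2.resize(im[110:300,180:320],None,fx=4,fy=3*4/3/1.27,interpolation=cv2.INTER_CUBIC))
optics.capture("top")
for d in finder.silhouettes("slice1","top"):
    m=d["region"].astype(np.uint8); ys,xs=np.nonzero(m)
    P=np.array([at_z("top",(x,y),34 if True else 0)[:2] for x,y in zip(xs,ys)],np.float32)
    r=cv2.minAreaRect(P); b=cv2.boxPoints(r); e=max([b[1]-b[0],b[2]-b[1]],key=np.linalg.norm)
    print(np.round([xs.mean(),ys.mean()]),np.round(r[0]),np.round(r[1]),"long axis deg",round(np.degrees(np.arctan2(e[1],e[0]))%180),round(d["confidence"],2))
print("handle",at_z("top",(387,222),105),at_z("side",(353,264),105))
print("dial",at_z("top",(485,186),304),at_z("side",(468,256),304), at_z("top",(491,186),304),at_z("side",(470,252),304))
for n,uv,z in [("panel a",(378,178),142),("panel b",(413,259),142),("top back r",(569,206),270),("top back l",(530,115),270),("mug",(351,136),0)]: print(n,at_z("top",uv,z).round())
for t in("fryer","drawer_handle","drawer"):
  for d in finder.silhouettes(t,"top"):print(t,d["box"],d["confidence"],cv2.minAreaRect(np.argwhere(d["region"])[:,::-1].astype(np.float32)))
```

```text
[260. 241.] [403. 301.] [76. 46.] long axis deg 82 0.83
[256. 283.] [261. 308.] [49. 77.] long axis deg 169 0.83
[259. 187.] [590. 310.] [46. 74.] long axis deg 103 0.8
[161. 240.] [401. 635.] [44. 76.] long axis deg 98 0.79
[291. 242.] [404. 194.] [75. 44.] long axis deg 80 0.76
[204. 255.] [354. 488.] [47. 75.] long axis deg 155 0.69
[290. 214.] [497. 199.] [45. 72.] long axis deg 91 0.58
handle [ 476.47605681 -119.85795981  105.        ] [ 480.00452162 -113.88215076  105.        ]
dial [ 578.19749117 -359.23946104  304.        ] [ 562.6573467  -370.13196066  304.        ] [ 578.57405062 -376.08873231  304.        ] [ 576.55052596 -368.14411505  304.        ]
panel a [615. -83. 142.]
panel b [ 361. -197.  142.]
top back r [ 530. -615.  270.]
top back l [ 793. -505.  270.]
mug [782.  -6.   0.]
fryer [371.7, 109.6, 570.5, 261.6] 0.85 ((462.1420593261719, 193.99774169921875), (109.7954330444336, 194.52703857421875), 68.5522689819336)
fryer [338.5, 114.1, 369.8, 156.7] 0.32 ((352.3116455078125, 133.4143829345703), (29.048965454101562, 42.538944244384766), 24.443954467773438)
drawer_handle [372.9, 170.2, 446.4, 259.5] 0.94 ((400.9725341796875, 215.988525390625), (94.36372375488281, 63.8206787109375), 67.7509765625)
drawer [367.7, 166.1, 446.1, 262.7] 0.91 ((400.63739013671875, 216.53890991210938), (95.45414733886719, 63.54425811767578), 67.93209838867188)
drawer [475.8, 177.4, 501.3, 199.9] 0.57 ((487.0, 185.0), (18.0, 22.0), 90.0)
```

View pics/t0c.png

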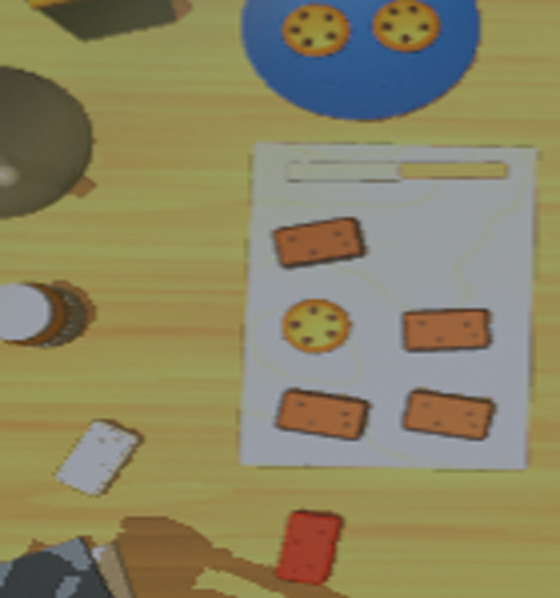

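The crop confirms four brown oblong slices, one round cookie on the board, and red and white decoys off it. I'll write a planner that turns world targets into row numbers.

```bash
cat >> h.py <<'E'
def plan(wps,start=None):
    """world waypoints (x,y,z,yawdeg) -> per-call offsets, split so each stays within 120 mm"""
    if start is None:
        o=get_obs(); start=[*o["tool_pos"],np.degrees(o["tcp_rot"][2])]
    p=np.array(start,float); print("at",p.round(1))
    for w in wps:
        w=np.array(w,float)
        while True:
            c,s=np.cos(np.radians(p[3])),np.sin(np.radians(p[3]))
            M=np.array([[c,s,0],[s,-c,0],[0,0,-1]]) # columns tool x,y,z in world
            dy=(w[3]-p[3]+180)%360-180
            d=M.T@(w[:3]-p[:3]); k=max(1,np.ceil(abs(d).max()/119.9)); k=max(k,1)
            off=np.round(d/k/120,3); rz=round(-dy/k/360,4)
            p=p+[*(M@(off*120)),-rz*360]
            print(off.tolist(),rz,"rows>=",int(np.ceil(max(np.linalg.norm(off*120)/62.5,abs(rz)*360/10.7))),"->",p.round(0).tolist())
            if k==1:break
E
python3 - <<'E'
from h import *
plan([(478,-117,200,112),(478,-117,90,112)])
E
```

```text
at [166.5 497.9 226.7 161.5]
[-0.817, -0.807, 0.045] 0.0275 rows>= 3 -> [229.0, 375.0, 221.0, 152.0]
[-0.944, -0.655, 0.044] 0.0275 rows>= 3 -> [291.0, 252.0, 216.0, 142.0]
[-0.782, -0.362, 0.033] 0.0206 rows>= 2 -> [338.0, 160.0, 212.0, 134.0]
[-0.822, -0.258, 0.034] 0.0206 rows>= 2 -> [385.0, 67.0, 208.0, 127.0]
[-0.849, -0.15, 0.033] 0.0207 rows>= 2 -> [431.0, -25.0, 204.0, 119.0]
[-0.861, -0.038, 0.034] 0.0206 rows>= 2 -> [478.0, -117.0, 200.0, 112.0]
[0.0, -0.0, 0.916] 0.0 rows>= 2 -> [478.0, -117.0, 90.0, 112.0]
```

send_rows(offset=[[-0.817, -0.807, 0.045], [-0.817, -0.807, 0.045], [-0.817, -0.807, 0.045]], delta_rot=[[0, 0, 0.0275], [0, 0, 0.0275], [0, 0, 0.0275]], grip=1)

```text
time: 1.62
tool_pos: [229.6, 372.5, 221.3]
tcp_rot: [-3.141, 0.0, 2.643]
contact_force: [0.1, -0.0, 0.1]
grip_width: 92.0
finger_force: 0.0
```

send_rows(offset=[[-0.944, -0.655, 0.044], [-0.944, -0.655, 0.044], [-0.944, -0.655, 0.044]], delta_rot=[[0, 0, 0.0275], [0, 0, 0.0275], [0, 0, 0.0275]])

```text
time: 2.0
tool_pos: [292.3, 250.1, 216.2]
tcp_rot: [3.141, 0.0, 2.469]
contact_force: [0.2, -0.1, -0.4]
grip_width: 91.7
finger_force: 0.0
```

send_rows(offset=[[-0.782, -0.362, 0.033], [-0.782, -0.362, 0.033], [-0.782, -0.362, 0.033]], delta_rot=[[0, 0, 0.0206], [0, 0, 0.0206], [0, 0, 0.0206]])

```text
time: 2.38
tool_pos: [339.0, 158.9, 212.2]
tcp_rot: [3.141, 0.0, 2.34]
contact_force: [0.3, 0.3, 0.3]
grip_width: 91.9
finger_force: 0.0
```

send_rows(offset=[[-0.822, -0.258, 0.034], [-0.822, -0.258, 0.034], [-0.822, -0.258, 0.034]], delta_rot=[[0, 0, 0.0206], [0, 0, 0.0206], [0, 0, 0.0206]])

```text
time: 2.75
tool_pos: [385.6, 67.3, 208.0]
tcp_rot: [3.141, -0.0, 2.212]
contact_force: [-0.4, 0.3, -0.3]
grip_width: 91.9
finger_force: 0.0
```

send_rows(offset=[[-0.849, -0.15, 0.033], [-0.849, -0.15, 0.033], [-0.849, -0.15, 0.033]], delta_rot=[[0, 0, 0.0207], [0, 0, 0.0207], [0, 0, 0.0207]])

```text
time: 3.12
tool_pos: [432.2, -24.7, 203.8]
tcp_rot: [3.141, -0.0, 2.083]
contact_force: [-0.4, 1.5, 0.3]
grip_width: 92.1
finger_force: 0.0
```

send_rows(offset=[[-0.861, -0.038, 0.034], [-0.861, -0.038, 0.034], [-0.861, -0.038, 0.034], [-0.861, -0.038, 0.034]], delta_rot=[[0, 0, 0.0206], [0, 0, 0.0206], [0, 0, 0.0206], [0, 0, 0.0206]])

```text
time: 3.62
tool_pos: [477.6, -114.8, 199.8]
tcp_rot: [-3.141, -0.002, 1.957]
contact_force: [-1.1, 0.7, 0.0]
grip_width: 91.9
finger_force: 0.0
```

send_rows(offset=[[0, 0, 0.4], [0, 0, 0.7], [0, 0, 0.91], [0, 0, 0.91]], delta_rot=[[0, 0, 0], [0, 0, 0], [0, 0, 0], [0, 0, 0]])

```text
time: 4.12
tool_pos: [476.6, -114.7, 89.7]
tcp_rot: [-3.139, -0.003, 1.957]
contact_force: [-0.0, -0.0, 0.8]
grip_width: 91.7
finger_force: 0.0
```

send_rows(offset=[[0, 0, 0], [0, 0, 0], [0, 0, 0], [0, 0, 0], [0, 0, 0]], delta_rot=[[0, 0, 0], [0, 0, 0], [0, 0, 0], [0, 0, 0], [0, 0, 0]], grip=0)

```text
time: 4.75
tool_pos: [478.1, -117.1, 90.9]
tcp_rot: [3.141, 0.0, 1.955]
contact_force: [-1.0, -0.3, -0.6]
grip_width: 46.5
finger_force: 0.0
```

send_rows(offset=[[0, 0, 0], [0, 0, 0], [0, 0, 0], [0, 0, 0], [0, 0, 0]], delta_rot=[[0, 0, 0], [0, 0, 0], [0, 0, 0], [0, 0, 0], [0, 0, 0]])

```text
time: 5.38
tool_pos: [478.8, -116.9, 90.7]
tcp_rot: [3.14, 0.0, 1.955]
contact_force: [5.4, 2.0, -2.8]
grip_width: 28.0
finger_force: 30.0
```

send_rows(offset=[[0.15, 0, 0], [0.3, 0, 0], [0.45, 0, 0], [0.6, 0, 0], [0.6, 0, 0]], delta_rot=[[0, 0, 0], [0, 0, 0], [0, 0, 0], [0, 0, 0], [0, 0, 0]])

```text
time: 6.0
tool_pos: [450.3, -48.0, 90.7]
tcp_rot: [3.141, -0.002, 1.956]
contact_force: [3.1, 3.7, -3.6]
grip_width: 27.7
finger_force: 30.0
```

send_rows(offset=[[0.12, 0, 0], [0.24, 0, 0], [0.36, 0, 0], [0.42, 0, 0], [0.42, 0, 0]], delta_rot=[[0, 0, 0], [0, 0, 0], [0, 0, 0], [0, 0, 0], [0, 0, 0]])

```text
time: 6.62
tool_pos: [431.5, -2.5, 90.7]
tcp_rot: [-3.141, -0.001, 1.956]
contact_force: [2.1, 3.2, -3.6]
grip_width: 27.9
finger_force: 30.0
```

send_rows(offset=[[0.05, 0, 0], [0.1, 0, 0], [0.15, 0, 0], [0.2, 0, 0], [0.2, 0, 0]], delta_rot=[[0, 0, 0], [0, 0, 0], [0, 0, 0], [0, 0, 0], [0, 0, 0]])

```text
time: 7.25
tool_pos: [424.9, 13.7, 91.2]
tcp_rot: [-3.141, 0.01, 1.958]
contact_force: [3.0, -31.4, -6.2]
grip_width: 27.5
finger_force: 30.0
```

Run:
```python
from h import *
snap("top","t1");snap("side","s1")
for c in("top","side"):
  for t,z in(("basket_in",38),("drawer_handle",105)):
    print(c,t,[(np.round(d["uv"]).tolist(),at_z(c,d["uv"],z).round(),round(d["confidence"],2)) for d in finder.pinpoint(t,c)])
o=get_obs();print(o["tool_pos"],o["contact_force"])
```

```text
top basket_in [([394.0, 220.0], array([ 486., -154.,   38.]), 0.77)]
top drawer_handle []
side basket_in [([363.0, 283.0], array([ 486., -154.,   38.]), 0.68)]
side drawer_handle [([308.0, 250.0], array([429.,  16., 105.]), 0.91), ([283.0, 215.0], array([472., 169., 105.]), 0.66), ([283.0, 193.0], array([541., 243., 105.]), 0.52)]
[424.90440265  13.67975296  91.18875787] [  2.6452904  -31.63256933  -6.50785417]
```

View pics/s1.png

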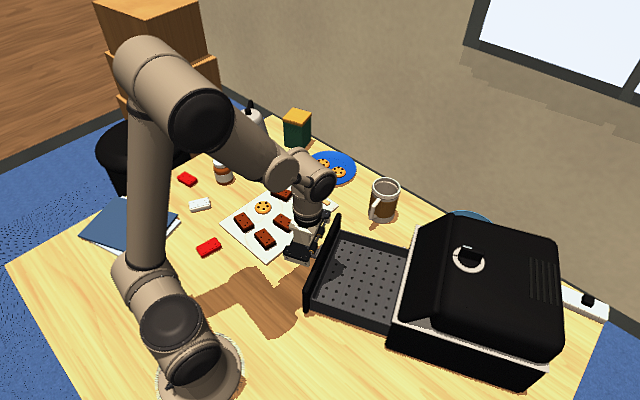

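send_rows(offset=[[-0.03, 0, 0], [-0.03, 0, 0], [-0.03, 0, 0], [-0.03, 0, 0]], delta_rot=[[0, 0, 0], [0, 0, 0], [0, 0, 0], [0, 0, 0]], grip=0.7)

```text
time: 8.05
tool_pos: [424.3, 15.8, 90.8]
tcp_rot: [-3.142, -0.0, 1.955]
contact_force: [-1.1, -0.0, -0.3]
grip_width: 62.0
finger_force: 0.0
```

send_rows(offset=[[0, 0, -0.3], [0, 0, -0.7], [0, 0, -0.9], [0, 0, -0.9]], delta_rot=[[0, 0, 0], [0, 0, 0], [0, 0, 0], [0, 0, 0]])

```text
time: 8.55
tool_pos: [425.5, 15.5, 200.3]
tcp_rot: [3.138, 0.002, 1.955]
contact_force: [0.3, -0.2, -0.2]
grip_width: 64.3
finger_force: 0.0
```

```bash
cat >> h.py <<'E'
def slices(z=34,cam="top"):
    optics.capture(cam)
    for d in finder.silhouettes("slice1",cam):
        ys,xs=np.nonzero(d["region"])
        if len(xs)<30: continue
        P=np.array([at_z(cam,(x,y),z)[:2] for x,y in zip(xs,ys)],np.float32)
        r=cv2.minAreaRect(P); b=cv2.boxPoints(r); e=max([b[1]-b[0],b[2]-b[1]],key=np.linalg.norm)
        print(np.round([xs.mean(),ys.mean()]),np.round(r[0]),np.round(r[1]),"deg",round(np.degrees(np.arctan2(e[1],e[0]))%180),round(d["confidence"],2))
E
python3 - <<'E'
from h import *
slices()
print(cv2.__version__);plan([(497,199,110,91),(497,199,15,91)])
print(get_obs())
E
```

```text
[204. 255.] [353. 488.] [50. 78.] deg 150 0.87
[261. 242.] [404. 299.] [71. 42.] deg 77 0.85
[259. 187.] [590. 309.] [46. 76.] deg 104 0.76
[291. 241.] [405. 194.] [77. 46.] deg 81 0.76
[291. 214.] [497. 199.] [45. 72.] deg 91 0.74
[256. 284.] [260. 308.] [50. 79.] deg 170 0.71
[161. 240.] [401. 635.] [45. 77.] deg 96 0.57
4.12.0
at [424.   15.6 198.1 112. ]
[0.594, 0.568, 0.367] 0.0292 rows>= 2 -> [460.0, 107.0, 154.0, 102.0]
[0.689, 0.451, 0.367] 0.0292 rows>= 2 -> [497.0, 199.0, 110.0, 91.0]
[-0.0, -0.0, 0.792] -0.0 rows>= 2 -> [497.0, 199.0, 15.0, 91.0]
{'time': 8.65, 'joint_positions': array([-1.44413439e-01,  1.87192846e-01,  1.82463427e+00,  1.67550257e-04,
        1.13062743e+00, -5.28810179e-01]), 'dq': array([-1.94702293e-03,  1.69605858e-02,  1.20731385e-02, -9.11805419e-05,
        1.34312671e-03, -1.60894200e-03]), 'tau': array([ 3.25257936e-02, -3.39620769e+01, -2.33328205e+01,  5.12832915e-02,
        7.60283391e-02,  1.57468872e-03]), 'tool_pos': array([424.01510944,  15.58963283, 198.08500623]), 'tcp_rot': array([-3.14092493e+00, -5.65651467e-04,  1.95512142e+00]), 'contact_force': array([-0.07189864, -0.2375678 , -0.35274785]), 'moment': array([-0.16479771,  0.01514115, -0.03210249]), 'finger_force': 0.0, 'grip_width': 64.34482795316985}
```

send_rows(offset=[[0.594, 0.568, 0.367], [0.594, 0.568, 0.367], [0.594, 0.568, 0.367]], delta_rot=[[0, 0, 0.0292], [0, 0, 0.0292], [0, 0, 0.0292]])

```text
time: 9.02
tool_pos: [459.6, 109.2, 151.5]
tcp_rot: [-3.136, -0.001, 1.775]
contact_force: [-0.4, -0.5, 0.5]
grip_width: 64.2
finger_force: 0.0
```

send_rows(offset=[[0.689, 0.451, 0.367], [0.689, 0.451, 0.367], [0.689, 0.451, 0.367], [0.689, 0.451, 0.367]], delta_rot=[[0, 0, 0.0292], [0, 0, 0.0292], [0, 0, 0.0292], [0, 0, 0.0292]])

```text
time: 9.52
tool_pos: [496.9, 197.9, 110.1]
tcp_rot: [-3.14, 0.001, 1.588]
contact_force: [0.4, -0.4, -0.4]
grip_width: 64.5
finger_force: 0.0
```

send_rows(offset=[[0, 0, 0.4], [0, 0, 0.7], [0, 0, 0.79], [0, 0, 0.79]], delta_rot=[[0, 0, 0], [0, 0, 0], [0, 0, 0], [0, 0, 0]])

```text
time: 10.02
tool_pos: [497.8, 198.1, 16.4]
tcp_rot: [3.142, 0.0, 1.587]
contact_force: [0.6, -0.1, -0.1]
grip_width: 63.7
finger_force: 0.0
```

send_rows(offset=[[0, 0, 0], [0, 0, 0], [0, 0, 0], [0, 0, 0], [0, 0, 0]], delta_rot=[[0, 0, 0], [0, 0, 0], [0, 0, 0], [0, 0, 0], [0, 0, 0]], grip=0)

```text
time: 10.65
tool_pos: [498.3, 199.0, 17.0]
tcp_rot: [3.14, -0.0, 1.588]
contact_force: [-0.4, -0.2, 7.8]
grip_width: 45.0
finger_force: 29.5
```

Run:
```python
from h import *
plan([(497,199,130,91),(567,-172,130,112),(567,-172,43,112)])
```

```text
at [498.3 199.   17.   91. ]
[0.001, -0.01, -0.941] -0.0 rows>= 2 -> [497.0, 199.0, 130.0, 91.0]
[-0.775, 0.132, -0.0] -0.0146 rows>= 2 -> [514.0, 106.0, 130.0, 96.0]
[-0.784, 0.061, -0.0] -0.0146 rows>= 2 -> [532.0, 14.0, 130.0, 102.0]
[-0.787, -0.011, -0.0] -0.0146 rows>= 2 -> [550.0, -79.0, 130.0, 107.0]
[-0.782, -0.084, -0.0] -0.0146 rows>= 2 -> [567.0, -172.0, 130.0, 112.0]
[-0.0, 0.0, 0.725] 0.0 rows>= 2 -> [567.0, -172.0, 43.0, 112.0]
```

send_rows(offset=[[0, 0, -0.3], [0, 0, -0.7], [0, 0, -1.0], [0, 0, -1.0]], delta_rot=[[0, 0, 0], [0, 0, 0], [0, 0, 0], [0, 0, 0]])

```text
time: 11.15
tool_pos: [499.2, 199.3, 138.9]
tcp_rot: [3.135, -0.001, 1.588]
contact_force: [0.4, -0.2, -0.6]
grip_width: 45.1
finger_force: 29.5
```

send_rows(offset=[[-0.775, 0.132, -0.33], [-0.775, 0.132, -0.33], [-0.775, 0.132, -0.33]], delta_rot=[[0, 0, -0.0146], [0, 0, -0.0146], [0, 0, -0.0146]])

```text
time: 11.52
tool_pos: [515.5, 104.0, 175.4]
tcp_rot: [3.141, 0.0, 1.676]
contact_force: [0.2, 0.9, -0.7]
grip_width: 45.0
finger_force: 29.5
```

send_rows(offset=[[-0.784, 0.061, 0], [-0.784, 0.061, 0], [-0.784, 0.061, 0]], delta_rot=[[0, 0, -0.0146], [0, 0, -0.0146], [0, 0, -0.0146]])

```text
time: 11.9
tool_pos: [532.1, 12.4, 173.9]
tcp_rot: [-3.139, -0.001, 1.769]
contact_force: [-1.2, 0.6, -0.6]
grip_width: 44.9
finger_force: 29.5
```

send_rows(offset=[[-0.787, -0.011, 0], [-0.787, -0.011, 0], [-0.787, -0.011, 0]], delta_rot=[[0, 0, -0.0146], [0, 0, -0.0146], [0, 0, -0.0146]])

```text
time: 12.28
tool_pos: [549.8, -79.7, 174.2]
tcp_rot: [-3.14, -0.001, 1.861]
contact_force: [-0.9, 0.6, -0.6]
grip_width: 45.1
finger_force: 29.5
```

send_rows(offset=[[-0.782, -0.084, 0], [-0.782, -0.084, 0.3], [-0.782, -0.084, 0.36], [-0.782, -0.084, 0.36]], delta_rot=[[0, 0, -0.0146], [0, 0, -0.0146], [0, 0, -0.0146], [0, 0, -0.0146]])

```text
time: 12.78
tool_pos: [566.9, -169.9, 131.3]
tcp_rot: [-3.14, -0.003, 1.956]
contact_force: [-1.3, -0.4, 0.2]
grip_width: 45.0
finger_force: 29.5
```

Run:
```python
from h import *
a=snap("top","t2");b=snap("side","s2")
C=np.array([488,-150,38.]);u=np.array([.378,-.926,0]);v=np.array([.926,.378,0])
out=[]
for c,im in(("top",a),("side",b)):
    im=im[:,:,::-1].copy()
    for z in(38,82):
        q=proj(c,[C+[0,0,z-38]+111*i*u+130*j*v for i,j in((-1,-1),(-1,1),(1,1),(1,-1))]).astype(np.int32)
        cv2.polylines(im,[q],True,(0,255,0) if z==38 else (255,255,0),1)
    x0,y0=(350,140) if c=="top" else (280,190)
    out.append(cv2.resize(im[y0:y0+150,x0:x0+150],None,fx=2.6,fy=2.6))
cv2.imwrite("pics/c2.png",np.hstack(out))
```

```text
(no output)
```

View pics/c2.png

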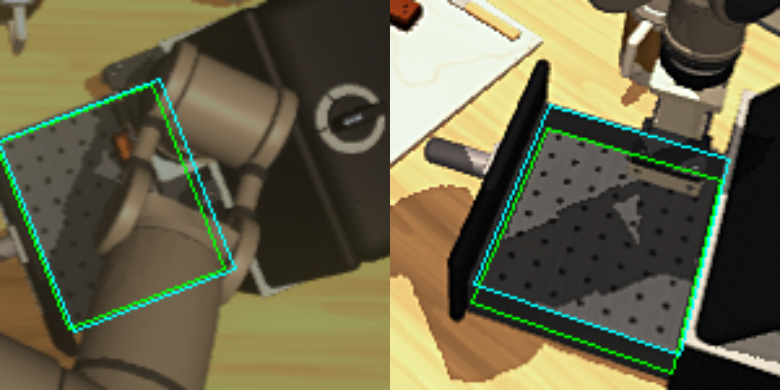

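Overlay: the basket model (centre 488,-150) matches the floor in both views. I'll lower, release and lift.

send_rows(offset=[[0, 0, 0.3], [0, 0, 0.5], [0, 0, 0.6], [0, 0, 0.71], [0, 0, 0.71]], delta_rot=[[0, 0, 0], [0, 0, 0], [0, 0, 0], [0, 0, 0], [0, 0, 0]])

```text
time: 13.5
tool_pos: [567.3, -171.8, 46.8]
tcp_rot: [-3.141, -0.001, 1.955]
contact_force: [0.1, -0.2, 0.6]
grip_width: 44.6
finger_force: 29.5
```

send_rows(offset=[[0, 0, 0], [0, 0, 0], [0, 0, 0]], delta_rot=[[0, 0, 0], [0, 0, 0], [0, 0, 0]], grip=0.65)

```text
time: 13.88
tool_pos: [567.7, -172.4, 47.6]
tcp_rot: [3.141, 0.001, 1.955]
contact_force: [0.9, 0.6, 0.3]
grip_width: 59.4
finger_force: 0.0
```

send_rows(offset=[[0, 0, -0.3], [0, 0, -0.7], [0, 0, -1], [0, 0, -1]], delta_rot=[[0, 0, 0], [0, 0, 0], [0, 0, 0], [0, 0, 0]])

```text
time: 14.38
tool_pos: [569.1, -173.0, 170.7]
tcp_rot: [3.137, 0.005, 1.955]
contact_force: [0.4, -0.4, -0.2]
grip_width: 59.5
finger_force: 0.0
```

Run:
```python
from h import *
slices()
plan([(405,194,170,81),(405,194,100,81),(405,194,16,81)])
```

```text
[204. 255.] [353. 488.] [48. 76.] deg 155 0.85
[257. 284.] [261. 308.] [45. 77.] deg 172 0.76
[259. 187.] [590. 310.] [45. 74.] deg 103 0.73
[291. 241.] [405. 195.] [74. 44.] deg 81 0.73
[260. 241.] [404. 301.] [75. 46.] deg 80 0.71
[161. 240.] [401. 635.] [44. 76.] deg 98 0.57
at [ 567.2 -172.2  167.   112. ]
[0.834, -0.027, -0.006] 0.0215 rows>= 2 -> [527.0, -81.0, 168.0, 104.0]
[0.823, -0.14, -0.006] 0.0215 rows>= 2 -> [486.0, 11.0, 168.0, 97.0]
[0.796, -0.249, -0.006] 0.0216 rows>= 2 -> [446.0, 102.0, 169.0, 89.0]
[0.755, -0.354, -0.007] 0.0215 rows>= 2 -> [405.0, 194.0, 170.0, 81.0]
[-0.0, -0.0, 0.583] 0.0 rows>= 2 -> [405.0, 194.0, 100.0, 81.0]
[-0.0, -0.0, 0.7] 0.0 rows>= 2 -> [405.0, 194.0, 16.0, 81.0]
```

send_rows(offset=[[0.834, -0.027, -0.006], [0.834, -0.027, -0.006], [0.834, -0.027, -0.006]], delta_rot=[[0, 0, 0.0215], [0, 0, 0.0215], [0, 0, 0.0215]])

```text
time: 14.85
tool_pos: [525.2, -78.4, 166.5]
tcp_rot: [-3.139, -0.002, 1.823]
contact_force: [0.7, -0.5, 0.4]
grip_width: 59.3
finger_force: 0.0
```

send_rows(offset=[[0.823, -0.14, -0.006], [0.823, -0.14, -0.006], [0.823, -0.14, -0.006]], delta_rot=[[0, 0, 0.0215], [0, 0, 0.0215], [0, 0, 0.0215]])

```text
time: 15.22
tool_pos: [485.4, 12.1, 167.8]
tcp_rot: [-3.14, -0.001, 1.687]
contact_force: [0.6, -0.8, 0.2]
grip_width: 59.7
finger_force: 0.0
```

send_rows(offset=[[0.796, -0.249, -0.006], [0.796, -0.249, -0.006], [0.796, -0.249, -0.006]], delta_rot=[[0, 0, 0.0216], [0, 0, 0.0216], [0, 0, 0.0216]])

```text
time: 15.6
tool_pos: [445.7, 102.9, 168.8]
tcp_rot: [-3.141, 0.0, 1.551]
contact_force: [0.3, -1.0, -0.9]
grip_width: 59.9
finger_force: 0.0
```

send_rows(offset=[[0.755, -0.354, 0.3], [0.755, -0.354, 0.57], [0.755, -0.354, 0.57], [0.755, -0.354, 0.57]], delta_rot=[[0, 0, 0.0215], [0, 0, 0.0215], [0, 0, 0.0215], [0, 0, 0.0215]])

```text
time: 16.1
tool_pos: [406.9, 193.0, 100.9]
tcp_rot: [3.141, 0.0, 1.413]
contact_force: [0.6, 0.3, 1.0]
grip_width: 59.8
finger_force: 0.0
```

send_rows(offset=[[0, 0, 0.4], [0, 0, 0.65], [0, 0, 0.7], [0, 0, 0.7]], delta_rot=[[0, 0, 0], [0, 0, 0], [0, 0, 0], [0, 0, 0]])

```text
time: 16.6
tool_pos: [406.7, 193.4, 17.7]
tcp_rot: [3.14, -0.001, 1.413]
contact_force: [-0.2, 0.0, -0.2]
grip_width: 59.7
finger_force: 0.0
```

send_rows(offset=[[0, 0, 0], [0, 0, 0], [0, 0, 0], [0, 0, 0], [0, 0, 0]], delta_rot=[[0, 0, 0], [0, 0, 0], [0, 0, 0], [0, 0, 0], [0, 0, 0]], grip=0)

```text
time: 17.23
tool_pos: [406.1, 194.1, 17.9]
tcp_rot: [3.139, -0.001, 1.414]
contact_force: [-0.6, -2.5, 7.0]
grip_width: 45.0
finger_force: 30.0
```

Run:
```python
from h import *
plan([(404,194,137,81),(404,194,178,81),(447,-221,178,112),(447,-221,46,112)])
```

```text
at [406.1 194.1  17.9  81. ]
[-0.003, -0.017, -0.993] 0.0001 rows>= 2 -> [404.0, 194.0, 137.0, 81.0]
[-0.0, -0.0, -0.341] -0.0 rows>= 1 -> [404.0, 194.0, 178.0, 81.0]
[-0.84, 0.224, -0.0] -0.0215 rows>= 2 -> [415.0, 90.0, 178.0, 89.0]
[-0.862, 0.109, -0.0] -0.0215 rows>= 2 -> [426.0, -13.0, 178.0, 96.0]
[-0.869, -0.009, -0.0] -0.0216 rows>= 2 -> [436.0, -117.0, 178.0, 104.0]
[-0.861, -0.126, -0.0] -0.0215 rows>= 2 -> [447.0, -221.0, 178.0, 112.0]
[0.0, -0.0, 0.55] -0.0 rows>= 2 -> [447.0, -221.0, 112.0, 112.0]
[0.0, -0.0, 0.55] -0.0 rows>= 2 -> [447.0, -221.0, 46.0, 112.0]
```

send_rows(offset=[[0, 0, -0.3], [0, 0, -0.7], [0, 0, -1.0], [0, 0, -1.0]], delta_rot=[[0, 0, 0], [0, 0, 0], [0, 0, 0], [0, 0, 0]])

```text
time: 17.73
tool_pos: [406.8, 194.5, 139.6]
tcp_rot: [3.136, -0.003, 1.414]
contact_force: [-0.8, 0.1, -1.0]
grip_width: 44.6
finger_force: 30.0
```

send_rows(offset=[[-0.84, 0.21, -0.33], [-0.84, 0.21, -0.33], [-0.84, 0.21, -0.33]], delta_rot=[[0, 0, -0.0215], [0, 0, -0.0215], [0, 0, -0.0215]])

```text
time: 18.1
tool_pos: [414.8, 88.2, 176.6]
tcp_rot: [3.141, 0.0, 1.545]
contact_force: [-0.5, 1.0, -1.0]
grip_width: 44.6
finger_force: 30.0
```

send_rows(offset=[[-0.862, 0.1, 0], [-0.862, 0.1, 0], [-0.862, 0.1, 0]], delta_rot=[[0, 0, -0.0215], [0, 0, -0.0215], [0, 0, -0.0215]])

```text
time: 18.48
tool_pos: [423.8, -14.7, 175.2]
tcp_rot: [-3.14, -0.001, 1.681]
contact_force: [-0.2, -0.3, -1.7]
grip_width: 44.2
finger_force: 30.0
```

send_rows(offset=[[-0.869, -0.009, 0], [-0.869, -0.009, 0], [-0.869, -0.009, 0]], delta_rot=[[0, 0, -0.0216], [0, 0, -0.0216], [0, 0, -0.0216]])

```text
time: 18.85
tool_pos: [434.9, -117.7, 175.4]
tcp_rot: [-3.141, -0.001, 1.817]
contact_force: [-0.5, 0.8, -0.6]
grip_width: 44.6
finger_force: 30.0
```

send_rows(offset=[[-0.861, -0.126, 0], [-0.861, -0.126, 0.2], [-0.861, -0.126, 0.36], [-0.861, -0.126, 0.36]], delta_rot=[[0, 0, -0.0215], [0, 0, -0.0215], [0, 0, -0.0215], [0, 0, -0.0215]])

```text
time: 19.35
tool_pos: [444.7, -218.4, 131.2]
tcp_rot: [-3.139, -0.005, 1.955]
contact_force: [0.1, 0.4, -0.5]
grip_width: 44.7
finger_force: 30.0
```

send_rows(offset=[[0, 0, 0.3], [0, 0, 0.5], [0, 0, 0.6], [0, 0, 0.71], [0, 0, 0.71]], delta_rot=[[0, 0, 0], [0, 0, 0], [0, 0, 0], [0, 0, 0], [0, 0, 0]])

```text
time: 19.98
tool_pos: [445.6, -220.3, 47.7]
tcp_rot: [-3.141, -0.001, 1.955]
contact_force: [0.1, 0.6, -0.1]
grip_width: 44.7
finger_force: 30.0
```

send_rows(offset=[[0, 0, 0], [0, 0, 0], [0, 0, 0]], delta_rot=[[0, 0, 0], [0, 0, 0], [0, 0, 0]], grip=0.65)

```text
time: 20.35
tool_pos: [445.9, -221.1, 48.5]
tcp_rot: [3.141, 0.001, 1.955]
contact_force: [0.7, 0.3, -0.3]
grip_width: 59.5
finger_force: 0.0
```

send_rows(offset=[[0, 0, -0.3], [0, 0, -0.7], [0, 0, -1], [0, 0, -1]], delta_rot=[[0, 0, 0], [0, 0, 0], [0, 0, 0], [0, 0, 0]])

```text
time: 20.85
tool_pos: [447.1, -221.8, 171.0]
tcp_rot: [3.138, 0.006, 1.955]
contact_force: [0.3, 0.7, -1.0]
grip_width: 59.8
finger_force: 0.0
```

Run:
```python
from h import *
slices()
plan([(404,301,170,80),(404,301,100,80),(404,301,16,80)])
```

```text
[161. 240.] [401. 635.] [44. 76.] deg 98 0.82
[259. 186.] [591. 310.] [47. 75.] deg 100 0.75
[400. 196.] [ 568. -175.] [47. 80.] deg 115 0.7
[204. 255.] [355. 488.] [47. 76.] deg 155 0.7
[412. 234.] [ 441. -217.] [45. 57.] deg 109 0.68
[259. 241.] [404. 302.] [41. 71.] deg 91 0.59
[256. 284.] [261. 309.] [45. 77.] deg 172 0.54
at [ 445.4 -220.7  167.9  112. ]
[0.832, 0.262, -0.003] 0.0178 rows>= 2 -> [437.0, -116.0, 168.0, 106.0]
[0.856, 0.167, -0.004] 0.0178 rows>= 2 -> [429.0, -12.0, 169.0, 99.0]
[0.87, 0.071, -0.003] 0.0178 rows>= 2 -> [421.0, 92.0, 169.0, 93.0]
[0.872, -0.027, -0.004] 0.0177 rows>= 2 -> [412.0, 197.0, 170.0, 86.0]
[0.863, -0.124, -0.003] 0.0178 rows>= 2 -> [404.0, 301.0, 170.0, 80.0]
[-0.0, 0.0, 0.583] -0.0 rows>= 2 -> [404.0, 301.0, 100.0, 80.0]
[-0.0, 0.0, 0.7] -0.0 rows>= 2 -> [404.0, 301.0, 16.0, 80.0]
```

send_rows(offset=[[0.832, 0.262, -0.01], [0.832, 0.262, -0.01], [0.832, 0.262, -0.01]], delta_rot=[[0, 0, 0.0178], [0, 0, 0.0178], [0, 0, 0.0178]])

```text
time: 21.32
tool_pos: [436.1, -113.9, 168.0]
tcp_rot: [-3.139, -0.003, 1.846]
contact_force: [0.6, -0.6, -0.1]
grip_width: 59.9
finger_force: 0.0
```

send_rows(offset=[[0.856, 0.167, 0], [0.856, 0.167, 0], [0.856, 0.167, 0]], delta_rot=[[0, 0, 0.0178], [0, 0, 0.0178], [0, 0, 0.0178]])

```text
time: 21.7
tool_pos: [428.4, -10.7, 168.4]
tcp_rot: [-3.14, -0.001, 1.734]
contact_force: [-0.4, -0.0, 0.1]
grip_width: 59.7
finger_force: 0.0
```

send_rows(offset=[[0.87, 0.071, 0], [0.87, 0.071, 0], [0.87, 0.071, 0]], delta_rot=[[0, 0, 0.0178], [0, 0, 0.0178], [0, 0, 0.0178]])

```text
time: 22.08
tool_pos: [420.9, 93.0, 168.6]
tcp_rot: [-3.141, 0.0, 1.622]
contact_force: [-0.5, 0.3, -0.8]
grip_width: 59.5
finger_force: 0.0
```

send_rows(offset=[[0.872, -0.027, 0], [0.872, -0.027, 0], [0.872, -0.027, 0]], delta_rot=[[0, 0, 0.0178], [0, 0, 0.0178], [0, 0, 0.0178]])

```text
time: 22.45
tool_pos: [413.1, 196.9, 168.7]
tcp_rot: [-3.141, 0.0, 1.51]
contact_force: [0.5, -0.7, 0.2]
grip_width: 60.1
finger_force: 0.0
```

send_rows(offset=[[0.863, -0.124, 0.3], [0.863, -0.124, 0.57], [0.863, -0.124, 0.57], [0.863, -0.124, 0.57]], delta_rot=[[0, 0, 0.0178], [0, 0, 0.0178], [0, 0, 0.0178], [0, 0, 0.0178]])

```text
time: 22.95
tool_pos: [405.2, 299.3, 100.7]
tcp_rot: [-3.141, 0.001, 1.395]
contact_force: [-0.1, -0.5, 0.6]
grip_width: 59.7
finger_force: 0.0
```

send_rows(offset=[[0, 0, 0.4], [0, 0, 0.65], [0, 0, 0.7], [0, 0, 0.7]], delta_rot=[[0, 0, 0], [0, 0, 0], [0, 0, 0], [0, 0, 0]])

```text
time: 23.45
tool_pos: [405.5, 300.3, 18.1]
tcp_rot: [3.14, -0.001, 1.394]
contact_force: [-0.1, -0.1, 0.1]
grip_width: 59.9
finger_force: 0.0
```

send_rows(offset=[[0, 0, 0], [0, 0, 0], [0, 0, 0], [0, 0, 0], [0, 0, 0]], delta_rot=[[0, 0, 0], [0, 0, 0], [0, 0, 0], [0, 0, 0], [0, 0, 0]], grip=0)

```text
time: 24.08
tool_pos: [404.9, 301.2, 18.0]
tcp_rot: [3.14, -0.001, 1.396]
contact_force: [-0.7, -2.4, 6.7]
grip_width: 44.5
finger_force: 30.0
```

Run:
```python
from h import *
plan([(409,-128,178,112),(409,-128,46,112)],[*get_obs()["tool_pos"][:2],178,np.degrees(get_obs()["tcp_rot"][2])])
```

```text
at [404.9 301.2 178.   80. ]
[-0.879, 0.164, 0.0] -0.0222 rows>= 2 -> [406.0, 194.0, 178.0, 88.0]
[-0.893, 0.04, 0.0] -0.0222 rows>= 2 -> [407.0, 87.0, 178.0, 96.0]
[-0.89, -0.085, 0.0] -0.0223 rows>= 2 -> [408.0, -21.0, 178.0, 104.0]
[-0.87, -0.208, 0.0] -0.0222 rows>= 2 -> [409.0, -128.0, 178.0, 112.0]
[-0.0, 0.0, 0.55] -0.0 rows>= 2 -> [409.0, -128.0, 112.0, 112.0]
[-0.0, 0.0, 0.55] -0.0 rows>= 2 -> [409.0, -128.0, 46.0, 112.0]
```

send_rows(offset=[[0, 0, -0.3], [0, 0, -0.7], [0, 0, -1.0], [0, 0, -1.0]], delta_rot=[[0, 0, 0], [0, 0, 0], [0, 0, 0], [0, 0, 0]])

```text
time: 24.58
tool_pos: [405.7, 301.9, 139.8]
tcp_rot: [3.136, -0.004, 1.396]
contact_force: [-0.0, 0.1, -1.6]
grip_width: 44.6
finger_force: 30.0
```

send_rows(offset=[[-0.879, 0.164, -0.33], [-0.879, 0.164, -0.33], [-0.879, 0.164, -0.33]], delta_rot=[[0, 0, -0.0222], [0, 0, -0.0222], [0, 0, -0.0222]])

```text
time: 24.95
tool_pos: [405.3, 191.4, 176.7]
tcp_rot: [3.141, 0.0, 1.532]
contact_force: [1.0, 0.6, -1.1]
grip_width: 44.7
finger_force: 30.0
```

send_rows(offset=[[-0.893, 0.04, 0], [-0.893, 0.04, 0], [-0.893, 0.04, 0]], delta_rot=[[0, 0, -0.0222], [0, 0, -0.0222], [0, 0, -0.0222]])

```text
time: 25.32
tool_pos: [405.8, 84.8, 175.4]
tcp_rot: [-3.14, -0.0, 1.671]
contact_force: [0.8, 0.5, -2.0]
grip_width: 44.8
finger_force: 30.0
```

send_rows(offset=[[-0.89, -0.085, 0], [-0.89, -0.085, 0], [-0.89, -0.085, 0]], delta_rot=[[0, 0, -0.0223], [0, 0, -0.0223], [0, 0, -0.0223]])

```text
time: 25.7
tool_pos: [407.3, -22.2, 175.7]
tcp_rot: [-3.141, -0.001, 1.811]
contact_force: [-0.3, 0.6, -1.4]
grip_width: 44.6
finger_force: 30.0
```

send_rows(offset=[[-0.87, -0.208, 0], [-0.87, -0.208, 0], [-0.87, -0.208, 0], [-0.87, -0.208, 0.3], [-0.87, -0.208, 0.36], [-0.87, -0.208, 0.36]], delta_rot=[[0, 0, -0.0222], [0, 0, -0.0222], [0, 0, -0.0222], [0, 0, -0.0222], [0, 0, -0.0222], [0, 0, -0.0222]])

```text
time: 26.45
tool_pos: [408.2, -126.8, 133.1]
tcp_rot: [-3.141, -0.001, 1.956]
contact_force: [-0.3, 0.6, -0.4]
grip_width: 44.5
finger_force: 30.0
```

send_rows(offset=[[0, 0, 0.3], [0, 0, 0.5], [0, 0, 0.6], [0, 0, 0.71], [0, 0, 0.71]], delta_rot=[[0, 0, 0], [0, 0, 0], [0, 0, 0], [0, 0, 0], [0, 0, 0]])

```text
time: 27.08
tool_pos: [408.1, -128.1, 47.8]
tcp_rot: [-3.141, -0.001, 1.954]
contact_force: [-0.6, -1.0, -1.1]
grip_width: 44.8
finger_force: 30.0
```

send_rows(offset=[[0, 0, 0], [0, 0, 0], [0, 0, 0]], delta_rot=[[0, 0, 0], [0, 0, 0], [0, 0, 0]], grip=0.65)

```text
time: 27.45
tool_pos: [408.4, -128.4, 48.4]
tcp_rot: [3.141, 0.001, 1.954]
contact_force: [0.4, -0.2, 0.6]
grip_width: 59.3
finger_force: 0.0
```

send_rows(offset=[[0, 0, -0.3], [0, 0, -0.7], [0, 0, -1], [0, 0, -1]], delta_rot=[[0, 0, 0], [0, 0, 0], [0, 0, 0], [0, 0, 0]])

```text
time: 27.95
tool_pos: [409.6, -129.0, 170.6]
tcp_rot: [3.137, 0.005, 1.954]
contact_force: [0.2, 0.1, -0.8]
grip_width: 59.8
finger_force: 0.0
```

Run:
```python
from h import *
slices()
snap("side","s3")
plan([(590,310,170,103),(590,310,16,103)])
```

```text
[256. 284.] [261. 308.] [46. 74.] deg 172 0.74
[204. 255.] [355. 487.] [49. 80.] deg 154 0.66
[160. 240.] [402. 635.] [41. 70.] deg 93 0.62
[381. 245.] [ 401. -112.] [46. 37.] deg 27 0.55
[259. 187.] [589. 310.] [48. 75.] deg 106 0.54
[399. 196.] [ 568. -174.] [41. 74.] deg 114 0.54
at [ 407.5 -128.   167.2  112. ]
[0.939, 0.925, -0.008] 0.0083 rows>= 3 -> [468.0, 18.0, 168.0, 109.0]
[0.985, 0.875, -0.008] 0.0083 rows>= 3 -> [529.0, 164.0, 169.0, 106.0]
[0.515, 0.411, -0.004] 0.0041 rows>= 2 -> [560.0, 237.0, 170.0, 105.0]
[0.526, 0.398, -0.003] 0.0042 rows>= 2 -> [590.0, 310.0, 170.0, 103.0]
[-0.0, 0.0, 0.642] -0.0 rows>= 2 -> [590.0, 310.0, 93.0, 103.0]
[-0.0, 0.0, 0.641] -0.0 rows>= 2 -> [590.0, 310.0, 16.0, 103.0]
```

View pics/s3.png

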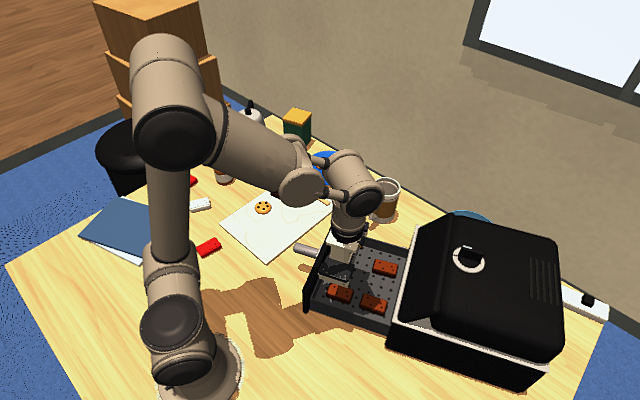

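The side view shows three slices flat in the basket at (385,267), (374,303) and (340,293). I'll fetch the last one.

send_rows(offset=[[0.939, 0.925, -0.02], [0.939, 0.925, -0.02], [0.939, 0.925, -0.02], [0.939, 0.925, -0.02]], delta_rot=[[0, 0, 0.0083], [0, 0, 0.0083], [0, 0, 0.0083], [0, 0, 0.0083]])

```text
time: 28.6
tool_pos: [468.6, 19.6, 168.9]
tcp_rot: [-3.139, -0.001, 1.906]
contact_force: [-0.2, -0.4, -0.6]
grip_width: 59.4
finger_force: 0.0
```

send_rows(offset=[[0.985, 0.875, 0], [0.985, 0.875, 0], [0.985, 0.875, 0], [0.985, 0.875, 0]], delta_rot=[[0, 0, 0.0083], [0, 0, 0.0083], [0, 0, 0.0083], [0, 0, 0.0083]])

```text
time: 29.1
tool_pos: [529.5, 164.2, 168.9]
tcp_rot: [-3.139, -0.0, 1.852]
contact_force: [-0.4, 0.5, -1.3]
grip_width: 59.8
finger_force: 0.0
```

send_rows(offset=[[0.515, 0.411, 0], [0.515, 0.411, 0], [0.515, 0.411, 0]], delta_rot=[[0, 0, 0.0041], [0, 0, 0.0041], [0, 0, 0.0041]])

```text
time: 29.48
tool_pos: [559.7, 235.6, 169.5]
tcp_rot: [-3.14, 0.001, 1.825]
contact_force: [-1.3, -0.5, -0.5]
grip_width: 59.8
finger_force: 0.0
```

send_rows(offset=[[0.526, 0.398, 0.2], [0.526, 0.398, 0.4], [0.526, 0.398, 0.6], [0.526, 0.398, 0.6]], delta_rot=[[0, 0, 0.0042], [0, 0, 0.0042], [0, 0, 0.0042], [0, 0, 0.0042]])

```text
time: 29.98
tool_pos: [589.0, 307.1, 96.2]
tcp_rot: [-3.136, 0.001, 1.797]
contact_force: [-0.8, 0.7, -0.6]
grip_width: 59.6
finger_force: 0.0
```

Run:
```python
from h import *
slices(34,"side")
plan([(590,310,16,103)])
```

```text
[385. 268.] [ 579. -169.] [58. 78.] deg 114 0.84
[340. 293.] [ 416. -123.] [54. 80.] deg 112 0.8
[373. 304.] [ 455. -218.] [51. 74.] deg 112 0.78
[281. 193.] [586. 303.] [51. 74.] deg 101 0.73
[199. 204.] [343. 473.] [58. 74.] deg 154 0.73
[187. 179.] [391. 618.] [51. 89.] deg 94 0.63
[208. 247.] [252. 292.] [56. 77.] deg 169 0.62
at [590.9 308.2  99.4 102.9]
[0.016, -0.004, 0.695] -0.0002 rows>= 2 -> [590.0, 310.0, 16.0, 103.0]
```

send_rows(offset=[[0, 0, 0.4], [0, 0, 0.62], [0, 0, 0.68], [0, 0, 0.68]], delta_rot=[[0, 0, 0], [0, 0, 0], [0, 0, 0], [0, 0, 0]])

```text
time: 30.58
tool_pos: [591.4, 309.6, 18.3]
tcp_rot: [3.14, -0.0, 1.797]
contact_force: [-0.7, 0.8, 0.6]
grip_width: 60.0
finger_force: 0.0
```

send_rows(offset=[[0, 0, 0], [0, 0, 0], [0, 0, 0], [0, 0, 0], [0, 0, 0]], delta_rot=[[0, 0, 0], [0, 0, 0], [0, 0, 0], [0, 0, 0], [0, 0, 0]], grip=0)

```text
time: 31.2
tool_pos: [591.4, 310.0, 18.4]
tcp_rot: [3.139, -0.0, 1.798]
contact_force: [-0.7, -0.1, 7.0]
grip_width: 44.7
finger_force: 30.0
```

Run:
```python
from h import *
plan([(529,-79,178,112),(529,-79,46,112)],[*get_obs()["tool_pos"][:2],178,np.degrees(get_obs()["tcp_rot"][2])])
```

```text
at [591.4 310.  178.  103. ]
[-0.76, -0.309, 0.0] -0.0062 rows>= 2 -> [576.0, 213.0, 178.0, 105.0]
[-0.748, -0.338, 0.0] -0.0063 rows>= 2 -> [560.0, 116.0, 178.0, 108.0]
[-0.734, -0.368, 0.0] -0.0062 rows>= 2 -> [545.0, 18.0, 178.0, 110.0]
[-0.719, -0.396, 0.0] -0.0063 rows>= 2 -> [529.0, -79.0, 178.0, 112.0]
[-0.0, -0.0, 0.55] 0.0 rows>= 2 -> [529.0, -79.0, 112.0, 112.0]
[-0.0, -0.0, 0.55] 0.0 rows>= 2 -> [529.0, -79.0, 46.0, 112.0]
```

send_rows(offset=[[0, 0, -0.3], [0, 0, -0.7], [0, 0, -1.0], [0, 0, -1.0]], delta_rot=[[0, 0, 0], [0, 0, 0], [0, 0, 0], [0, 0, 0]])

```text
time: 31.7
tool_pos: [592.1, 310.5, 140.6]
tcp_rot: [3.135, -0.001, 1.798]
contact_force: [0.0, -0.4, -1.0]
grip_width: 44.6
finger_force: 30.0
```

send_rows(offset=[[-0.76, -0.309, -0.33], [-0.76, -0.309, -0.33], [-0.76, -0.309, -0.33]], delta_rot=[[0, 0, -0.0062], [0, 0, -0.0062], [0, 0, -0.0062]])

```text
time: 32.08
tool_pos: [574.9, 210.1, 176.7]
tcp_rot: [-3.142, 0.0, 1.833]
contact_force: [0.2, -0.3, -1.1]
grip_width: 44.7
finger_force: 30.0
```

send_rows(offset=[[-0.748, -0.338, 0], [-0.748, -0.338, 0], [-0.748, -0.338, 0]], delta_rot=[[0, 0, -0.0063], [0, 0, -0.0063], [0, 0, -0.0063]])

```text
time: 32.45
tool_pos: [558.7, 113.9, 175.1]
tcp_rot: [-3.139, -0.001, 1.874]
contact_force: [0.2, 0.2, -0.0]
grip_width: 44.9
finger_force: 30.0
```

send_rows(offset=[[-0.734, -0.368, 0], [-0.734, -0.368, 0], [-0.734, -0.368, 0]], delta_rot=[[0, 0, -0.0062], [0, 0, -0.0062], [0, 0, -0.0062]])

```text
time: 32.83
tool_pos: [543.6, 17.4, 175.5]
tcp_rot: [-3.14, -0.001, 1.913]
contact_force: [-0.5, 0.6, -1.2]
grip_width: 45.0
finger_force: 30.0
```

send_rows(offset=[[-0.719, -0.396, 0], [-0.719, -0.396, 0], [-0.719, -0.396, 0], [-0.719, -0.396, 0.3], [-0.719, -0.396, 0.36], [-0.719, -0.396, 0.36]], delta_rot=[[0, 0, -0.0063], [0, 0, -0.0063], [0, 0, -0.0063], [0, 0, -0.0063], [0, 0, -0.0063], [0, 0, -0.0063]])

```text
time: 33.58
tool_pos: [528.4, -77.8, 133.0]
tcp_rot: [-3.141, -0.001, 1.956]
contact_force: [0.0, -0.5, -0.7]
grip_width: 44.6
finger_force: 30.0
```

send_rows(offset=[[0, 0, 0.3], [0, 0, 0.5], [0, 0, 0.6], [0, 0, 0.71], [0, 0, 0.71]], delta_rot=[[0, 0, 0], [0, 0, 0], [0, 0, 0], [0, 0, 0], [0, 0, 0]])

```text
time: 34.2
tool_pos: [528.1, -79.1, 47.8]
tcp_rot: [-3.141, -0.001, 1.955]
contact_force: [0.4, -0.4, -0.6]
grip_width: 44.6
finger_force: 30.0
```

send_rows(offset=[[0, 0, 0], [0, 0, 0], [0, 0, 0]], delta_rot=[[0, 0, 0], [0, 0, 0], [0, 0, 0]], grip=0.65)

```text
time: 34.58
tool_pos: [528.5, -79.4, 48.5]
tcp_rot: [3.141, 0.001, 1.955]
contact_force: [0.7, 0.8, -0.4]
grip_width: 59.5
finger_force: 0.0
```

send_rows(offset=[[0, 0, -0.3], [0, 0, -0.7], [0, 0, -1], [0, 0, -1]], delta_rot=[[0, 0, 0], [0, 0, 0], [0, 0, 0], [0, 0, 0]])

```text
time: 35.08
tool_pos: [529.8, -79.8, 171.3]
tcp_rot: [3.136, 0.004, 1.955]
contact_force: [-0.3, 0.7, -0.7]
grip_width: 59.3
finger_force: 0.0
```

Run:
```python
from h import *
plan([(426,15,178,112),(426,15,90,112)])
```

```text
at [529.8 -79.8 171.3 112. ]
[0.528, -0.253, -0.028] 0.0 rows>= 2 -> [478.0, -32.0, 175.0, 112.0]
[0.528, -0.253, -0.028] 0.0 rows>= 2 -> [426.0, 15.0, 178.0, 112.0]
[0.0, -0.0, 0.733] 0.0 rows>= 2 -> [426.0, 15.0, 90.0, 112.0]
```

send_rows(offset=[[0.528, -0.253, -0.04], [0.528, -0.253, -0.04], [0.528, -0.253, -0.04]], delta_rot=[[0, 0, 0], [0, 0, 0], [0, 0, 0]], grip=0.8)

```text
time: 35.45
tool_pos: [476.2, -31.7, 172.6]
tcp_rot: [3.142, 0.0, 1.956]
contact_force: [0.1, -1.1, -0.2]
grip_width: 73.3
finger_force: 0.0
```

send_rows(offset=[[0.528, -0.253, -0.03], [0.528, -0.253, -0.03], [0.528, -0.253, -0.03]], delta_rot=[[0, 0, 0], [0, 0, 0], [0, 0, 0]])

```text
time: 35.83
tool_pos: [425.4, 15.1, 176.6]
tcp_rot: [3.14, 0.001, 1.955]
contact_force: [0.1, -0.2, 0.6]
grip_width: 73.2
finger_force: 0.0
```

Run:
```python
from h import *
im=snap("side","s4"); slices(60,"side"); 
print([ (d["uv"],at_z("side",d["uv"],105).round(),d["confidence"]) for d in finder.pinpoint("drawer_handle","side")])
cv2.imwrite("pics/s4c.png",cv2.resize(im[190:350,190:450,::-1],None,fx=3,fy=3))
plan([(426,15,90,112)])
```

```text
[208. 247.] [243. 274.] [56. 73.] deg 170 0.79
[353. 259.] [523. -84.] [49. 73.] deg 113 0.77
[372. 304.] [ 438. -222.] [57. 75.] deg 109 0.75
[340. 293.] [ 403. -132.] [52. 73.] deg 113 0.7
[385. 268.] [ 562. -176.] [53. 75.] deg 114 0.66
[199. 205.] [332. 448.] [59. 73.] deg 153 0.59
[187. 179.] [377. 592.] [51. 90.] deg 96 0.49
[([309.1, 248.2], array([434.,  17., 105.]), 0.83)]
at [425.4  14.7 176.3 112. ]
[0.001, 0.006, 0.719] -0.0001 rows>= 2 -> [426.0, 15.0, 90.0, 112.0]
```

View pics/s4c.png

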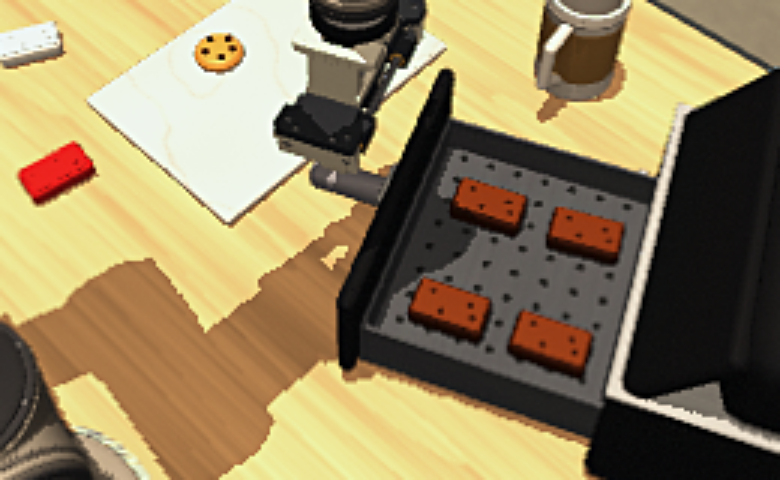

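All four slices lie flat and apart in the basket, and only the cookie (top of crop, 219,52) is left on the board. I'll close the drawer.

send_rows(offset=[[0, 0, 0.3], [0, 0, 0.6], [0, 0, 0.72], [0, 0, 0.72]], delta_rot=[[0, 0, 0], [0, 0, 0], [0, 0, 0], [0, 0, 0]])

```text
time: 36.52
tool_pos: [424.2, 15.1, 89.0]
tcp_rot: [-3.139, -0.001, 1.954]
contact_force: [-0.6, 0.9, 0.7]
grip_width: 73.3
finger_force: 0.0
```

send_rows(offset=[[0, 0, 0], [0, 0, 0], [0, 0, 0], [0, 0, 0], [0, 0, 0], [0, 0, 0], [0, 0, 0]], delta_rot=[[0, 0, 0], [0, 0, 0], [0, 0, 0], [0, 0, 0], [0, 0, 0], [0, 0, 0], [0, 0, 0]], grip=0)

```text
time: 37.4
tool_pos: [424.1, 15.4, 90.1]
tcp_rot: [-3.141, -0.0, 1.955]
contact_force: [-2.9, -1.6, 4.1]
grip_width: 27.6
finger_force: 30.0
```

send_rows(offset=[[-0.06, 0, 0], [-0.16, 0.001, 0], [-0.28, 0.002, 0], [-0.4, 0.003, 0], [-0.52, 0.004, 0], [-0.64, 0.005, 0], [-0.74, 0.006, 0], [-0.8, 0.007, 0]], delta_rot=[[0, 0, 0], [0, 0, 0], [0, 0, 0], [0, 0, 0], [0, 0, 0], [0, 0, 0], [0, 0, 0], [0, 0, 0]])

```text
time: 38.4
tool_pos: [460.9, -73.6, 90.1]
tcp_rot: [-3.141, -0.001, 1.955]
contact_force: [-4.2, 1.8, 5.9]
grip_width: 27.8
finger_force: 30.0
```

send_rows(offset=[[-0.1, 0.001, 0], [-0.22, 0.002, 0], [-0.34, 0.003, 0], [-0.46, 0.004, 0], [-0.58, 0.005, 0], [-0.7, 0.006, 0], [-0.82, 0.007, 0], [-0.9, 0.008, 0]], delta_rot=[[0, 0, 0], [0, 0, 0], [0, 0, 0], [0, 0, 0], [0, 0, 0], [0, 0, 0], [0, 0, 0], [0, 0, 0]])

```text
time: 39.4
tool_pos: [502.2, -173.4, 90.1]
tcp_rot: [-3.141, -0.001, 1.955]
contact_force: [-3.9, 1.3, 6.0]
grip_width: 27.6
finger_force: 30.0
```

send_rows(offset=[[-0.06, 0, 0], [-0.12, 0, 0], [-0.16, 0, 0], [-0.2, 0.001, 0], [-0.22, 0.002, 0], [-0.22, 0.002, 0]], delta_rot=[[0, 0, 0], [0, 0, 0], [0, 0, 0], [0, 0, 0], [0, 0, 0], [0, 0, 0]])

```text
time: 40.15
tool_pos: [510.2, -192.8, 90.0]
tcp_rot: [-3.139, -0.01, 1.955]
contact_force: [-10.5, 18.2, 15.1]
grip_width: 27.9
finger_force: 30.0
```

send_rows(offset=[[-0.02, 0, 0], [-0.035, 0, 0], [-0.035, 0, 0], [-0.035, 0, 0]], delta_rot=[[0, 0, 0], [0, 0, 0], [0, 0, 0], [0, 0, 0]])

```text
time: 40.65
tool_pos: [510.5, -193.5, 89.8]
tcp_rot: [-3.138, -0.016, 1.955]
contact_force: [-12.5, 27.7, 19.3]
grip_width: 28.0
finger_force: 30.0
```

send_rows(offset=[[0.05, 0, 0], [0.05, 0, 0], [0.05, 0, 0]], delta_rot=[[0, 0, 0], [0, 0, 0], [0, 0, 0]])

```text
time: 41.02
tool_pos: [510.5, -193.6, 89.8]
tcp_rot: [-3.14, -0.005, 1.955]
contact_force: [-5.7, 8.2, 8.6]
grip_width: 27.4
finger_force: 30.0
```

send_rows(offset=[[0, 0, 0], [0, 0, 0], [0, 0, 0], [0, 0, 0]], delta_rot=[[0, 0, 0], [0, 0, 0], [0, 0, 0], [0, 0, 0]], grip=0.75)

```text
time: 41.52
tool_pos: [512.0, -195.9, 89.9]
tcp_rot: [3.141, 0.0, 1.955]
contact_force: [-0.2, -0.2, -0.8]
grip_width: 63.5
finger_force: 0.0
```

send_rows(offset=[[0, 0, -0.3], [0, 0, -0.7], [0, 0, -1], [0, 0, -1]], delta_rot=[[0, 0, 0], [0, 0, 0], [0, 0, 0], [0, 0, 0]])

```text
time: 42.02
tool_pos: [513.4, -196.5, 213.1]
tcp_rot: [3.137, 0.005, 1.955]
contact_force: [0.5, 0.8, -1.0]
grip_width: 68.7
finger_force: 0.0
```

send_rows(offset=[[0.3, 0, -0.5], [0.3, 0, -1], [0.3, 0, -1], [0.3, 0, -1]], delta_rot=[[0, 0, 0], [0, 0, 0], [0, 0, 0], [0, 0, 0]])

```text
time: 42.52
tool_pos: [498.2, -162.3, 328.9]
tcp_rot: [-3.141, -0.001, 1.955]
contact_force: [-0.0, -0.1, 0.4]
grip_width: 69.1
finger_force: 0.0
```

Run:
```python
from h import *
a=snap("top","t5");b=snap("side","s5")
for c in("top","side"):
  for t,z in(("dial_grip",304),("drawer_handle",105)):
    print(c,t,[(d["uv"],at_z(c,d["uv"],z).round(1),round(d["confidence"],2)) for d in finder.pinpoint(t,c)])
cv2.imwrite("pics/c5.png",cv2.resize(np.hstack([a[120:290,350:550,::-1],b[190:360,320:520,::-1]]),None,fx=2,fy=2))
```

```text
top dial_grip [([488.3, 184.3], array([ 583.2, -368.5,  304. ]), 0.68)]
top drawer_handle [([410.4, 215.8], array([ 498.4, -196.2,  105. ]), 0.55)]
side dial_grip [([473.6, 251.7], array([ 583.3, -374. ,  304. ]), 0.81)]
side drawer_handle [([383.0, 272.2], array([ 516.8, -193.9,  105. ]), 0.91)]
```

View pics/c5.png

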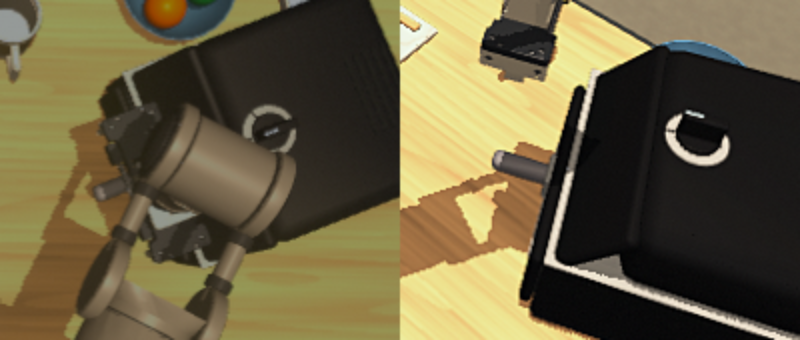

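The drawer panel sits against the fryer face and the dial is still at off. I'll go to the dial at about (581,-370).

Run:
```python
from h import *
plan([(581,-370,345,112),(581,-370,286,112)])
```

```text
at [ 498.2 -162.4  328.8  112. ]
[-0.931, -0.004, -0.068] -0.0 rows>= 2 -> [540.0, -266.0, 337.0, 112.0]
[-0.932, -0.004, -0.067] -0.0 rows>= 2 -> [581.0, -370.0, 345.0, 112.0]
[0.0, 0.0, 0.491] -0.0 rows>= 1 -> [581.0, -370.0, 286.0, 112.0]
```

send_rows(offset=[[-0.931, -0.004, -0.1], [-0.931, -0.004, -0.1], [-0.931, -0.004, -0.1]], delta_rot=[[0, 0, 0], [0, 0, 0], [0, 0, 0]])

```text
time: 43.2
tool_pos: [540.1, -269.1, 339.9]
tcp_rot: [-3.14, -0.002, 1.951]
contact_force: [-0.6, 0.4, 0.0]
grip_width: 68.6
finger_force: 0.0
```

send_rows(offset=[[-0.932, -0.004, -0.03], [-0.932, -0.004, -0.03], [-0.932, -0.004, -0.03], [-0.932, -0.004, -0.03]], delta_rot=[[0, 0, 0], [0, 0, 0], [0, 0, 0], [0, 0, 0]])

```text
time: 43.7
tool_pos: [581.2, -368.9, 345.0]
tcp_rot: [-3.141, -0.002, 1.955]
contact_force: [0.2, 0.6, 0.0]
grip_width: 69.0
finger_force: 0.0
```

Run:
```python
from h import *
a=snap("top","t6");b=snap("side","s6")
for c in("top","side"):
  print([(d["uv"],at_z(c,d["uv"],304).round(1),round(d["confidence"],2)) for d in finder.pinpoint("dial_grip",c)])
cv2.imwrite("pics/c6.png",cv2.resize(b[200:300,400:540,::-1],None,fx=4,fy=4))
plan([(581,-370,286,112)])
```

```text
[([490.5, 185.6], array([ 579.7, -374.7,  304. ]), 0.52)]
[([471.4, 250.5], array([ 582.9, -368.5,  304. ]), 0.78)]
at [ 581.3 -368.6  346.9  112.1]
[-0.01, -0.007, 0.508] 0.0002 rows>= 1 -> [581.0, -370.0, 286.0, 112.0]
```

View pics/c6.png

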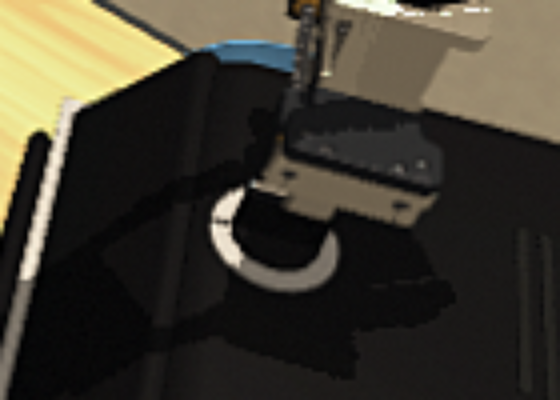

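The gripper is centred over the dial, with the white ring at about (275,245) in the crop. I'll descend and close.

send_rows(offset=[[-0.01, 0, 0.2], [-0.01, 0, 0.4], [-0.01, 0, 0.5], [-0.01, 0, 0.5]], delta_rot=[[0, 0, 0], [0, 0, 0], [0, 0, 0], [0, 0, 0]])

```text
time: 44.4
tool_pos: [581.6, -370.5, 285.5]
tcp_rot: [-3.141, -0.001, 1.955]
contact_force: [0.0, 0.6, -0.2]
grip_width: 69.0
finger_force: 0.0
```

send_rows(offset=[[0, 0, 0], [0, 0, 0], [0, 0, 0], [0, 0, 0], [0, 0, 0], [0, 0, 0], [0, 0, 0], [0, 0, 0]], delta_rot=[[0, 0, 0], [0, 0, 0], [0, 0, 0], [0, 0, 0], [0, 0, 0], [0, 0, 0], [0, 0, 0], [0, 0, 0]], grip=0)

```text
time: 45.4
tool_pos: [583.6, -370.4, 285.6]
tcp_rot: [3.138, 0.001, 1.956]
contact_force: [6.6, 1.2, -0.1]
grip_width: 14.7
finger_force: 30.0
```

send_rows(offset=[[0, 0.015, 0], [0, 0.015, 0], [0, 0.015, 0], [0, 0.015, 0], [0, 0.015, 0], [0, 0.015, 0], [0, 0.015, 0], [0, 0.015, 0]], delta_rot=[[0, 0, 0.02], [0, 0, 0.045], [0, 0, 0.07], [0, 0, 0.095], [0, 0, 0.12], [0, 0, 0.145], [0, 0, 0.17], [0, 0, 0.19]])

```text
time: 46.4
tool_pos: [584.3, -370.5, 285.6]
tcp_rot: [3.14, -0.001, 0.757]
contact_force: [3.3, -0.9, -0.9]
grip_width: 14.7
finger_force: 30.0
```

send_rows(offset=[[0, 0, 0], [0, 0, 0]], delta_rot=[[0, 0, 0], [0, 0, 0]])

```text
time: 46.65
tool_pos: [584.3, -370.5, 285.6]
tcp_rot: [3.14, -0.001, 0.764]
contact_force: [5.4, -1.0, -0.6]
grip_width: 14.9
finger_force: 30.0
```

send_rows(offset=[[0, 0, 0], [0, 0, 0], [0, 0, 0], [0, 0, 0]], delta_rot=[[0, 0, 0], [0, 0, 0], [0, 0, 0], [0, 0, 0]], grip=0.6)

```text
time: 47.15
tool_pos: [583.3, -370.5, 285.6]
tcp_rot: [-3.141, 0.0, 0.761]
contact_force: [-0.6, -0.0, 0.9]
grip_width: 50.5
finger_force: 0.0
```

send_rows(offset=[[0, 0, -0.3], [0, 0, -0.6], [0, 0, -0.8], [0, 0, -0.8]], delta_rot=[[0, 0, 0], [0, 0, 0], [0, 0, 0], [0, 0, 0]])

```text
time: 47.65
tool_pos: [583.8, -370.8, 383.6]
tcp_rot: [3.137, -0.001, 0.761]
contact_force: [-1.1, 0.3, -1.1]
grip_width: 55.0
finger_force: 0.0
```

send_rows(offset=[[-0.8, 0.6, 0], [-0.8, 0.6, 0], [-0.8, 0.6, 0], [-0.8, 0.6, 0]], delta_rot=[[0, 0, 0], [0, 0, 0], [0, 0, 0], [0, 0, 0]])

```text
time: 48.15
tool_pos: [563.6, -488.9, 379.2]
tcp_rot: [-3.138, -0.0, 0.761]
contact_force: [0.0, 1.2, -0.4]
grip_width: 55.2
finger_force: 0.0
```

Run:
```python
from h import *
a=snap("top","t7");b=snap("side","s7")
print(get_obs()["tool_pos"],[(d["uv"],at_z("side",d["uv"],105).round(),d["confidence"]) for d in finder.pinpoint("drawer_handle","side")])
cv2.imwrite("pics/c7.png",cv2.resize(np.hstack([a[120:290,350:550,::-1],b[190:360,320:520,::-1]]),None,fx=2,fy=2))
```

```text
[ 564.01071352 -487.22982829  382.3079903 ] [([382.7, 275.4], array([ 508., -200.,  105.]), 0.73)]
```

View pics/c7.png

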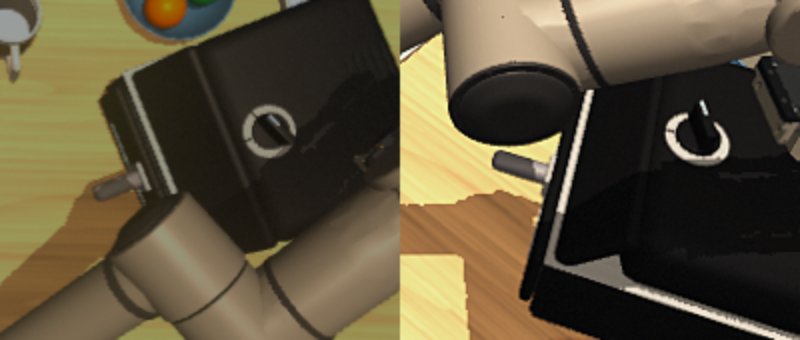

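The dial now points about 70° clockwise of off, the drawer panel is flush, and the gripper is clear.

```bash
python3 -c "
from h import *
print(ticket.close_job())"
```

```text
the job is handed in; nothing more can be done
None
```

I put all four tea-bread slices flat in the basket, pushed the drawer home, turned the dial to on and handed the job in; the hand-in call returned no verdict.

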